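# Roll a paint jar into the jar mixer with the stirring paddle

### The job

Take the wooden stirring paddle from its little easel and use it to roll the lying paint jar gently up the chute, in under the clear guard, until it drops between the mixer's two rollers and stays there. Only the paddle may touch the jar; stop when it meets the light backstop plate, before the paddle jams or the jar is forced over the second roller, and never press the paddle hard on the chute or guard. Then lean the paddle back on its easel where it was and leave the pots, bottle, glass jar and paint box where they stand.

Things in the scene. Friction and masses are not known exactly. Their poses are not given: they have to be found in the camera images.
- jar: White screw-top paint jar lying across the chute: 60 mm diameter, 94 mm long (body 74 mm; cap at its +x end 20 mm long, 55 mm diameter), 0.24 to 0.39 kg. Origin on its centreline, 1 mm from mid-length; own x is the centreline, y and z turn as it rolls. It starts at the low end, against a low bar, and rolls back there if let go before the rollers.
- chute: Fixed plywood chute on a 160 x 440 mm base board. Deck 340 mm long, 106 mm wide, side walls 22 mm above the deck; low end open but for a round bar across the deck, 8 mm high, centred 10 mm from the end. It climbs at 4 degrees along its own +y; x runs across, z is up. Origin under the base, 170 mm ahead of the low end.
- track_low (a point): Point on the deck surface, mid-width, at the very low end of the chute.
- track_high (a point): Point on the deck surface, mid-width, 300 mm up the track from track_low.
- mixer: Jar mixer on two rails beside the chute (origin and axes as the chute). Its head slides on the rails and is clamped anywhere between head_near and head_far; its place is not reported: see or feel it. Head: clear guard (roof 5 mm thick, 150 mm long, underside 92 mm above the deck, side walls 108 mm apart), white drive housing behind it, two rollers and a backstop under the guard.
- head_near (a point): Middle of the guard roof's lower entry edge if the head is clamped lowest: 120 mm up the track from track_low, 92 mm above the deck. The two rollers are fixed steel bars across the deck, 26 mm apart, 4 mm proud. The jar is pushed over the first (2 to 5 N) and then rests on both, its centre 56 mm up the track from the entry edge and 31.5 mm above the deck.
- head_far (a point): The same with the head highest, 70 mm farther. A steel backstop, 2.5 mm ahead of the seated jar, is held by friction only (5.5 N): stop at a rise of 5 to 6 N, and the jar settles on both rollers; pushed on, the paddle turns in the grip and jams, or the plate slides and the jar goes over the second roller. Under the guard lean the paddle 25 to 45 degrees from vertical, foot pointing up the track.
- paddle: Pale wooden stirring paddle, 165 mm long, 0.085 kg, loose. Origin at the middle of the blade's foot (its far end); own z runs from the foot to the handle's end; x across the blade; y is normal to the blade, away from the easel board. Blade 56 mm wide (x), 7 mm thick (y), z 0 to 100 mm; handle 26 mm wide (x), 20 mm thick (y), z 94 to 165 mm.
- paddle_grip (a point): Point on the paddle's centreline in the handle, 138 mm from the foot: place to hold it, across the 26 mm width.
- easel: Fixed small easel: board 80 mm wide, 94 mm long, leaning 35 degrees from vertical, top towards its own -y; x across. At its foot a ledge standing out 12 mm from the paddle's mid-plane; side cheeks 70 mm apart, 50 mm long, 8 mm above that plane. The paddle lies on the board, foot on the ledge, handle free above the board. Origin on the table under the ledge.
- paddle_home (a point): Point fixed to the easel where paddle_grip lies when the paddle is properly on the easel, foot on the ledge.
- water_bottle: Bystander: clear plastic bottle, 64 mm diameter, 200 mm tall, origin under its base.
- pot_a: Bystander: paint pot, 42 mm diameter, 55 mm tall, origin under its base.
- pot_b: Bystander: paint pot, 42 mm diameter, 55 mm tall, origin under its base.
- pot_c: Bystander: paint pot, 42 mm diameter, 55 mm tall, origin under its base.
- medium_jar: Bystander: amber glass jar, 64 mm diameter, 85 mm tall, origin under its base.
- paint_box: Bystander: black flat paint box, 70 x 200 x 35 mm, origin under its centre, long side along its y.
There are look-alikes about, which are no part of the job. Leave any red look-alike of the paddle alone.

How it is judged:
By the outcome, as a careful person would: the job done as asked, in the order asked, and still so for the second after the job is handed in, with the robot touching nothing.
It also fails if it takes over 64 s, if anything falls off the work surface, if the arm or the gripper's body presses on something with over 40 N, if the wrist force passes 120 N, or if a joint passes its speed limit or range.

### The arm

A 6-joint arm with a two-finger parallel gripper is mounted at the origin on the work surface. World frame = base frame: x ahead of the robot, y to its left, z up, the work surface at z = 0. Lengths are in mm, angles in rad, forces in N, time in s.
With the tool pointing down it reaches from about 275 to 1000 mm from the base axis. Payload 8.4 kg.
Tool frame: the origin (TCP) lies on the centre line of the jaws, within the pads' length; the fingertips stand r.tip_reach ahead of it and the grasp point (between the pads) lies 11 mm behind it (r.tip_reach is the distance from the TCP to the fingertips, in mm); z points along the fingers, y is the line along which they close (so a half turn about z gives the same grasp; the last joint's range is limited). The gripper opens to 85 mm and grips with 20 to 120 N. Pads are 22 mm wide; open, the fingers measure 114 mm over their backs; the gripper's body (76 mm by 85 mm) begins 54 mm behind the grasp point. The pads swing forward as they close: fully open they stand 13 mm farther back than shut.
Start: joints at [1.195, 0.353, 1.633, -0, 1.155, -0.002], TCP at [228.221, 581.845, 239.281] pointing down, gripper open.
Joint ranges: [-2.63, 2.63], [-0.92, 2.1], [0.06, 2.66], [-1.3, 4.44], [0, 2.69], [-3.02, 3.02]. Speed limits (rad/s): [2.22, 2.22, 2.79, 3.14, 3.14, 3.14].

### API

Orientations are given as [roll, pitch, yaw] about the fixed x, y, z axes, in that order (R = Rz(yaw) Ry(pitch) Rx(roll)).
In Python, from rig import r gives the robot as it stands.
- The arm moves only by the tool carry_out, never from a script. Its argument "targets" is a list of rows, each an object with "dp": the shift along the tool's x, y, z in mm, a list of three; "yaw": the turn about the tool's z in degrees. A call has 1 to 12 rows; each row is the pose to reach, as a shift and turn from the pose commanded when the call began, along the tool's axes at that moment; what a row does not reach only later rows make up. A row lasts 1/8 s, in which the tool goes at most 62.5 mm and 10.7 degrees, less where a joint would pass 70% of its speed; a pose out of reach is approached as far as the arm can. A call with a gripper value outside its range is refused whole. "fingers" is the opening, from -1 (shut) to 1 (fully open), so that 0 is half open, set as the call begins (left out, the last holds). The fingers move at their own pace and stop on an object; "grip_force" is the grip in N (left out, the last holds). Time passes only in rows, so rows that repeat a pose let the fingers close. It gives the time, the measured TCP pose, the force, the opening and the grip force at its end, in the units of the state.
- r.sense(): the state, without advancing time (a new reading comes with each control period).
- r.grab_frame(name): name is "scene" or "top" or "wrist"; returns the picture (400x640x3 uint8, red, green, blue); there is no depth.
- r.get_calibration(name): a dict with "fx", "fy", "cx", "cy" (pixels), "rvec" (rotation vector, rad) and "tvec" (3), from world to camera coordinates, as OpenCV has them. Camera axes: x right, y down, z forward; pixel columns grow to the right and rows downward; lengths in mm; the calibration is good to about 2 mm. A picture is of the moment at which its call begins: read the wrist's pose just before it. get_calibration takes no time and is no camera call; for the wrist camera it gives the pose at the moment of the call.
- r.sign_off(): hands the job in; it is judged then, once.
The state is a dict: "clock": time; "qpos": joint angles; "qvel": joint speeds; "joint_efforts": joint torques, N m; "eef_pos": TCP position; "tcp_rot": TCP orientation; "contact_force": force on the tool from outside, world axes, zero at the start; "wrist_torque": the same for the moment, N m; "opening": opening from 0.0 (shut) to 1.0 (fully open); "grasp_force": force on a finger pad.
Only numpy, scipy, OpenCV 4.12 (cv2) and the standard library are available. Lean on these libraries where they do the work, as an engineer would, in place of code of your own. Each camera call takes 0.05 s, during which the arm holds its last target. There are 200 camera calls.

## Working session

There is one attempt and no reset: what is moved stays moved. The work goes in short steps, Python scripts to look and compute and a tool call to move; the robot and the scene stay as the last step left them, time stands still between calls to the robot, and variables do not carry over. Pictures are saved under pics/ and viewed, at most 10 in all, crops included, and the job is handed in when it is done.

Besides the shell and the picture viewer there is one more tool, called after ">>>" as a command line: name --argument value ..., lists and objects as JSON in quotes. carry_out: Moves the arm, as the interface text tells. Its arguments: {"type":"object","properties":{"targets":{"type":"array","items":{"type":"object","properties":{"dp":{"type":"array","items":{"type":"number"}},"yaw":{"type":"number"}}}},"fingers":{"type":"number"},"grip_force":{"type":"number"}},"required":["targets"]}

```bash
ls; mkdir -p pics; python3 - <<'E'
from rig import r
import cv2
for n in("scene","top"):
    cv2.imwrite(f"pics/{n}0.png",r.grab_frame(n)[:,:,::-1]); print(n,r.get_calibration(n))
print(r.sense(),r.tip_reach)
E
```

```text
pics
scene {'fx': 363.5275630468144, 'fy': 363.5275630468144, 'cx': 316.4846733880241, 'cy': 198.8718101415012, 'rvec': array([ 2.13064833,  0.92226771, -0.39910371]), 'tvec': array([-229.06366346, -211.03372649, 1407.61813946])}
top {'fx': 453.951308544961, 'fy': 453.951308544961, 'cx': 321.35245656209554, 'cy': 199.79174378570127, 'rvec': array([ 2.1572531 , -2.1324926 ,  0.16128927]), 'tvec': array([-158.37051198,  500.65116873, 1447.67299699])}
{'clock': 0.1, 'qpos': array([ 1.19460204e+00,  3.53580394e-01,  1.63407245e+00,  8.68393404e-06,
        1.15518908e+00, -2.39532031e-03]), 'qvel': array([-4.21131633e-04,  9.59355766e-05, -2.74871484e-03, -9.62892822e-04,
        9.91051047e-04, -8.65066118e-05]), 'joint_efforts': array([ 8.57094790e-06, -6.06355333e+01, -3.42819679e+01,  4.19705486e-05,
        3.94400849e-03,  2.22698753e-05]), 'eef_pos': array([228.06168006, 581.45192721, 238.6303775 ]), 'tcp_rot': array([-3.14034341e+00, -1.09326712e-05,  2.76779017e+00]), 'contact_force': array([-0.72150206, -0.30040518, -0.24498343]), 'wrist_torque': array([-0.07656542,  0.01259471,  0.00389191]), 'grasp_force': 0.0, 'opening': 1.0020046240670717} 8.0
```

View pics/scene0.png

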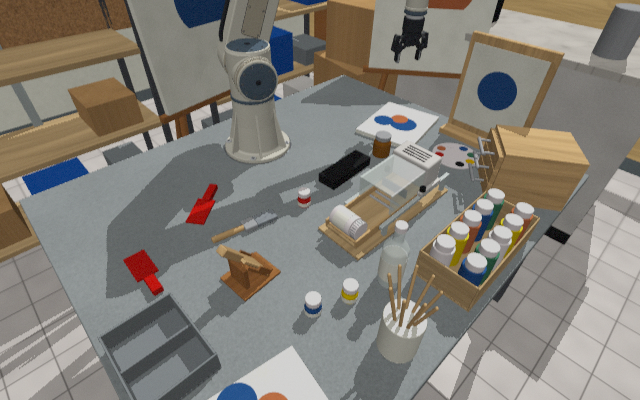

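View pics/top0.png

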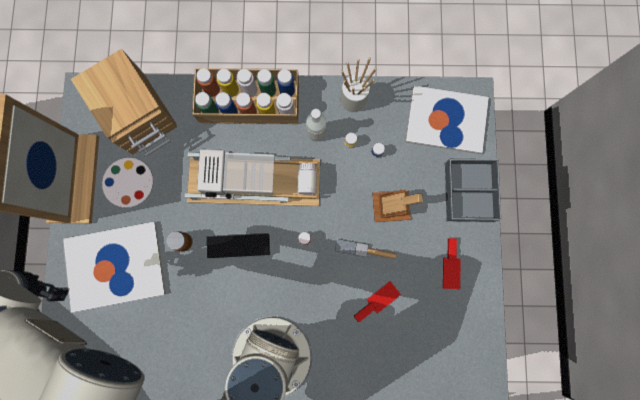

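Scene: what could be taken for the paddle (top view pixels):
- pale paddle on the brown easel (400,203), handle pointing right
- red look-alikes at (452,262) and (378,300)
- palette knife at (368,248)
- brushes in the cup at (355,85)

The pale one on the easel fits the description. The jar is at (307,178), the chute at (185–320,180) and the guard at (195–275,172). I'll check this with a close crop.

```bash
cat > h.py <<'E'
import numpy as np,cv2
from rig import r
def ray(n,px,c=None):
    c=c or r.get_calibration(n); R=cv2.Rodrigues(np.array(c['rvec']))[0]; t=np.array(c['tvec'])
    d=R.T@np.array([(px[0]-c['cx'])/c['fx'],(px[1]-c['cy'])/c['fy'],1.]); return -R.T@t,d/np.linalg.norm(d)
def plane(n,px,z,c=None):
    o,d=ray(n,px,c); return o+d*(z-o[2])/d[2]
def tri(p1,p2):
    (o1,d1),(o2,d2)=p1,p2
    s=np.linalg.lstsq(np.c_[d1,-d2],o2-o1,rcond=None)[0]; a=o1+d1*s[0];b=o2+d2*s[1]
    return (a+b)/2,np.linalg.norm(a-b)
def proj(n,P,c=None):
    c=c or r.get_calibration(n)
    return cv2.projectPoints(np.array(P,float).reshape(-1,1,3),np.array(c['rvec']),np.array(c['tvec']),np.array([[c['fx'],0,c['cx']],[0,c['fy'],c['cy']],[0,0,1]]),None)[0].reshape(-1,2)
E
python3 - <<'E'
import cv2,numpy as np
t=cv2.imread('pics/top0.png');s=cv2.imread('pics/scene0.png')
f=lambda a,k:cv2.resize(a,None,fx=k,fy=k,interpolation=cv2.INTER_CUBIC)
a=f(t[145:220,180:440],3) ; b=f(s[170:250,310:450],3); c=f(s[235:305,210:290],4)
im=np.zeros((600,800,3),np.uint8); im[:225,:780]=a; im[235:475,:420]=b; im[235:515,430:750]=c
cv2.imwrite('pics/c1.png',im)
from h import *
for z in(0,30,60): print(z,[plane('top',p,z).round(0) for p in((320,205),(307,178),(400,203),(423,199))])
E
```

```text
0 [array([ 490., -148.,    0.]), array([ 582., -103.,    0.]), array([ 500., -416.,    0.]), array([ 515., -494.,    0.])]
30 [array([ 486., -148.,   30.]), array([ 576., -104.,   30.]), array([ 496., -411.,   30.]), array([ 510., -487.,   30.])]
60 [array([ 482., -148.,   60.]), array([ 570., -105.,   60.]), array([ 492., -406.,   60.]), array([ 505., -480.,   60.])]
```

View pics/c1.png

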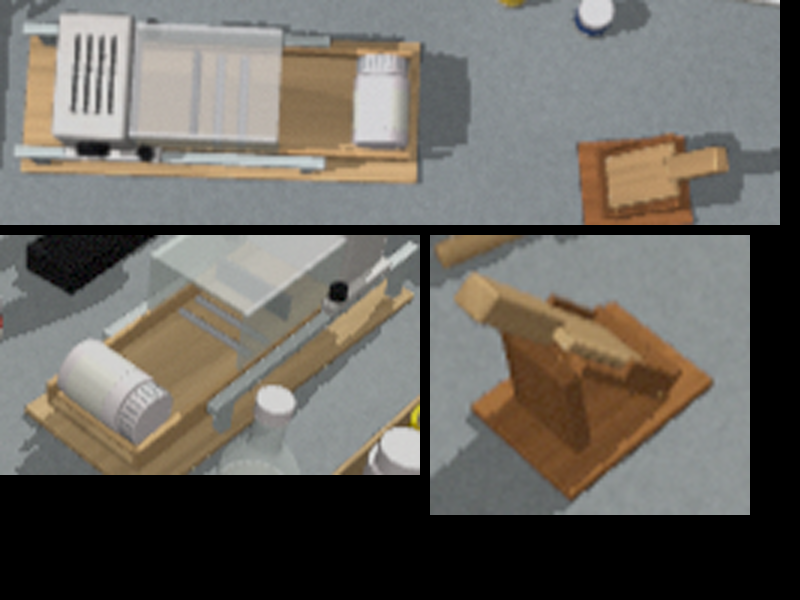

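The crop confirms it: pale paddle on the easel, foot at left (381,205) and handle end at (420,198) in the top view, (221,250) in the scene view. Jar centre is at top (307,179) and scene (348,221). The guard entry edge's middle is at top (273,174), with the rollers visible under it at about x=262 and 253.

```bash
python3 - <<'E'
from h import *
T=lambda x,y:(180+x/3,145+y/3)
S=lambda x,y:(310+x/3,170+(y-235)/3)
def two(n,a,b): 
    p,e=tri(ray('top',a),ray('scene',b)); print(n,p.round(1),round(e,1)); return p
E=two('handle end',T(719,160),(221.5,250.3))
F=plane('top',T(605,182),E[2]-135); print('foot',F.round(1),'len',np.linalg.norm(E-F), 'yaw of axis',np.degrees(np.arctan2(*(F-E)[:2])))
J=two('jar',T(381,101),S(115,389))
G1=two('guard x-',T(278,145),S(152,258)); G2=two('guard x+',T(282,28),S(248,313))
two('base corner x- low',T(420,181),S(25,410))
# base edges at z~6
for p in((421,42),(420,181),(22,170),(28,38)): print('base',plane('top',T(*p),8).round(1))
for p in((382,53),(381,150)): print('jar end',plane('top',T(*p),J[2]).round(1))
for x in(195,220,245): print('roller',plane('top',T(x,100),J[2]-25).round(1))
c=r.get_calibration('wrist'); R=cv2.Rodrigues(c['rvec'])[0]; print('wrist cam',(-R.T@c['tvec']).round(1),R.round(2),c['fx'])
E
```

```text
handle end [ 493.7 -448.8  151.2] 1.5
foot [ 488.3 -352.7   16.2] len 165.81588346975906 yaw of axis -3.233305553795541
jar [ 567.5 -104.8   64.3] 1.5
guard x- [ 5.096e+02 -2.000e-01  1.284e+02] 6.7
guard x+ [628.9  -3.7 136.6] 1.7
base corner x- low [ 490.  -146.3    6.8] 5.1
base [ 646.3 -147.6    8. ]
base [ 488.1 -148.3    8. ]
base [495.3 293.9   8. ]
base [645.7 295.5   8. ]
jar end [ 619.9 -105.6   64.3]
jar end [ 513.5 -106.2   64.3]
roller [570.6  99.4  39.3]
roller [570.9  72.   39.3]
roller [571.2  44.6  39.3]
wrist cam [153.8 610.5 372.4] [[ 0.36  0.93 -0.  ]
 [ 0.88 -0.35  0.31]
 [ 0.29 -0.12 -0.95]] 352.7205981688969
```

Lengths check out: paddle 165.8 mm, jar 32 mm from the low end, base 442 mm. Moving above the paddle handle.

>>> carry_out --targets '[{"dp": [-617, -848, 0], "yaw": 65}, {"dp": [-617, -848, 0], "yaw": 65}, {"dp": [-617, -848, 0], "yaw": 65}, {"dp": [-617, -848, 0], "yaw": 65}, {"dp": [-617, -848, 0], "yaw": 65}, {"dp": [-617, -848, 0], "yaw": 65}, {"dp": [-617, -848, 0], "yaw": 65}, {"dp": [-617, -848, 0], "yaw": 65}, {"dp": [-617, -848, 0], "yaw": 65}, {"dp": [-617, -848, 0], "yaw": 65}, {"dp": [-617, -848, 0], "yaw": 65}, {"dp": [-617, -848, 0], "yaw": 65}]'

```text
clock: 1.6
eef_pos: [417.6, -146.1, 239.3]
tcp_rot: [3.141, -0.0, 1.633]
contact_force: [1.2, 0.5, -0.1]
opening: 1.0
grasp_force: 0.0
```

>>> carry_out --targets '[{"dp": [-291, 57, 0], "yaw": 0}, {"dp": [-291, 57, 0], "yaw": 0}, {"dp": [-291, 57, 0], "yaw": 0}, {"dp": [-291, 57, 0], "yaw": 0}, {"dp": [-291, 57, 0], "yaw": 0}, {"dp": [-291, 57, 0], "yaw": 0}]'

```text
clock: 2.35
eef_pos: [492.6, -433.4, 238.2]
tcp_rot: [-3.141, 0.0, 1.631]
contact_force: [0.2, -0.2, 0.1]
opening: 1.0
grasp_force: 0.0
```

```bash
python3 - <<'E'
from h import *
s=r.sense(); c=r.get_calibration('wrist'); im=r.grab_frame('wrist')[:,:,::-1].copy()
print(s['eef_pos'],s['tcp_rot'],s['contact_force'])
np.save('w1.npy',np.array([c],dtype=object),allow_pickle=True)
cv2.imwrite('pics/w1.png',im)
A=np.array([.033,-.58,.814]);F=np.array([488.3,-352.7,16.2])
print(proj('wrist',[F,F+138*A,F+165*A,[492.8,-432.7,128.6]],c).round(0))
E
```

```text
[ 492.62351463 -433.41974616  238.22771657] [-3.14116533e+00  9.40902560e-05  1.63084299e+00] [ 0.18644486 -0.15557261  0.11055476]
[[320.  82.]
 [319. 198.]
 [319. 230.]
 [319. 198.]]
```

View pics/w1.png

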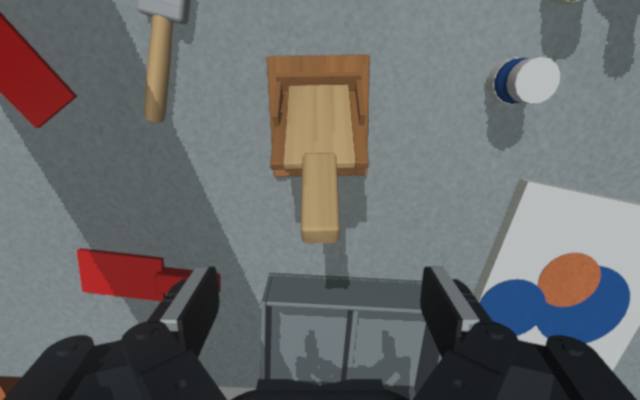

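The wrist view shows the paddle centred at column 320: foot at row 85, handle end at row 234, square to the jaws and within 3 mm of prediction. Descending and gripping.

>>> carry_out --targets '[{"dp": [-1, 0, 60], "yaw": 0}, {"dp": [-1, 0, 100], "yaw": 0}, {"dp": [-1, 0, 120], "yaw": 0}, {"dp": [-1, 0, 120], "yaw": 0}]'

```text
clock: 2.9
eef_pos: [492.3, -430.5, 118.6]
tcp_rot: [-3.14, -0.002, 1.634]
contact_force: [0.9, 0.5, 0.5]
opening: 0.998
grasp_force: 0.0
```

>>> carry_out --targets '[{"dp": [0, 0, 0], "yaw": 0}, {"dp": [0, 0, 0], "yaw": 0}, {"dp": [0, 0, 0], "yaw": 0}, {"dp": [0, 0, 0], "yaw": 0}, {"dp": [0, 0, 0], "yaw": 0}, {"dp": [0, 0, 0], "yaw": 0}, {"dp": [0, 0, 0], "yaw": 0}, {"dp": [0, 0, 0], "yaw": 0}]' --fingers -1 --grip_force 100

```text
clock: 3.9
eef_pos: [493.0, -432.1, 120.4]
tcp_rot: [3.141, 0.001, 1.633]
contact_force: [-0.8, 0.7, 5.2]
opening: 0.291
grasp_force: 97.7
```

>>> carry_out --targets '[{"dp": [0, 0, -10], "yaw": 0}, {"dp": [0, 0, -30], "yaw": 0}, {"dp": [0, 0, -65], "yaw": 0}, {"dp": [0, 0, -100], "yaw": 0}, {"dp": [0, 0, -100], "yaw": 0}]'

```text
clock: 4.53
eef_pos: [494.3, -433.1, 224.0]
tcp_rot: [3.137, 0.005, 1.633]
contact_force: [0.6, 0.5, -0.3]
opening: 0.29
grasp_force: 97.9
```

>>> carry_out --targets '[{"dp": [60, 28, 0], "yaw": 3.5}, {"dp": [110, 52, 0], "yaw": 3.5}, {"dp": [155, 72, 20], "yaw": 3.5}, {"dp": [183, 85, 40], "yaw": 3.5}, {"dp": [183, 85, 40], "yaw": 3.5}, {"dp": [183, 85, 40], "yaw": 3.5}]'

```text
clock: 5.28
eef_pos: [566.0, -244.1, 179.4]
tcp_rot: [-3.141, 0.0, 1.573]
contact_force: [-1.3, -0.3, -0.1]
opening: 0.292
grasp_force: 98.1
```

```bash
python3 - <<'E'
from h import *
s=r.sense();print(s['eef_pos'],s['tcp_rot'],s['contact_force'],s['wrist_torque'])
f=lambda a,k:cv2.resize(a,None,fx=k,fy=k,interpolation=cv2.INTER_CUBIC)
c=r.get_calibration('wrist');w=r.grab_frame('wrist')[:,:,::-1]
t=r.grab_frame('scene')[:,:,::-1]
F=s['eef_pos']+[.6,81.8,-102]; print('foot',F, proj('wrist',[F],c),proj('scene',[F]))
im=np.zeros((600,800,3),np.uint8); im[:375,:600]=f(w,600/640)[:375]; im[378:598,:520]=f(t[170:280,250:510],2)
cv2.imwrite('pics/c2.png',im)
E
```

```text
[ 565.99049971 -244.1400795   179.44052309] [-3.14136006e+00  2.97549940e-04  1.57262664e+00] [-1.32992917 -0.29207578 -0.11580249] [ 0.01358002 -0.02305639 -0.04098097]
foot [ 566.59049971 -162.3400795    77.44052309] [[320.01409765  80.01540714]] [[333.4844055  228.01113134]]
```

View pics/c2.png

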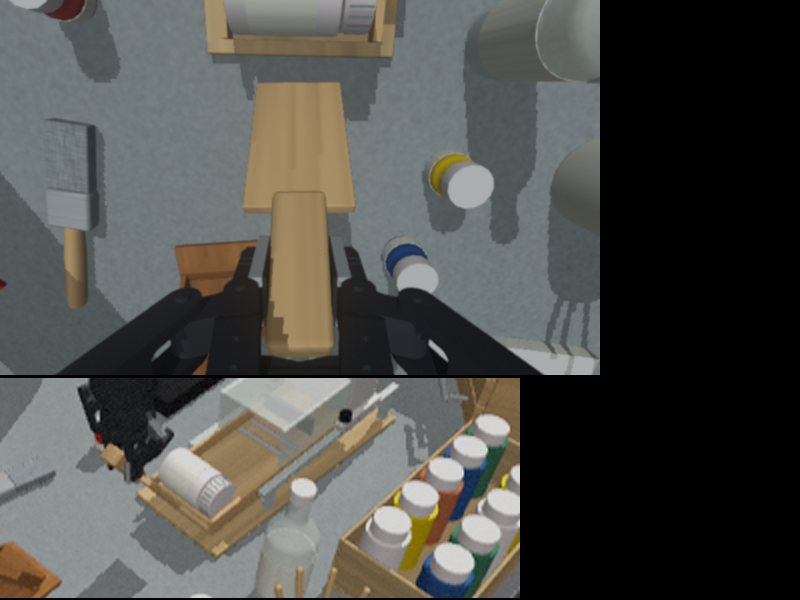

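```bash
python3 - <<'E'
from h import *
s=r.sense();c=r.get_calibration('wrist');w=r.grab_frame('wrist')
cv2.imwrite('pics/w2.png',w[:,:,::-1])
h=cv2.cvtColor(w,cv2.COLOR_RGB2HSV).astype(int)
m=((h[...,0]>8)&(h[...,0]<24)&(h[...,1]>80)&(h[...,2]>90))
m[:75]=0
for y in (80,84,86,87,88,89,90,91,92,95,100,110,130,150,170,190,200,210,220,222,224,226,228,232,240,260,300,340,360,365,370,374,378):
    x=np.where(m[y,240:400])[0]+240
    if len(x): print(y,x.min(),x.max(),len(x))
print(c['fx'],c['cx'],c['cy'])
im=r.grab_frame('scene')[:,:,::-1]
cv2.imwrite('pics/s3.png',cv2.resize(im[170:250,270:400],None,fx=6,fy=6,interpolation=cv2.INTER_CUBIC))
E
```

```text
88 302 361 54
89 275 361 87
90 275 362 88
91 275 362 88
92 274 362 89
95 274 362 89
100 273 363 91
110 272 364 93
130 270 367 98
150 268 369 102
170 265 372 108
190 263 374 112
200 262 376 115
210 261 377 117
220 260 377 118
222 260 377 118
224 261 376 116
226 262 358 97
228 290 347 58
232 290 347 58
240 290 348 59
260 240 349 96
300 240 351 66
340 288 354 67
360 287 356 70
365 285 355 71
370 285 354 70
374 287 352 66
378 290 349 60
352.7205981688969 319.3343230824586 199.70375700203545
```

View pics/s3.png

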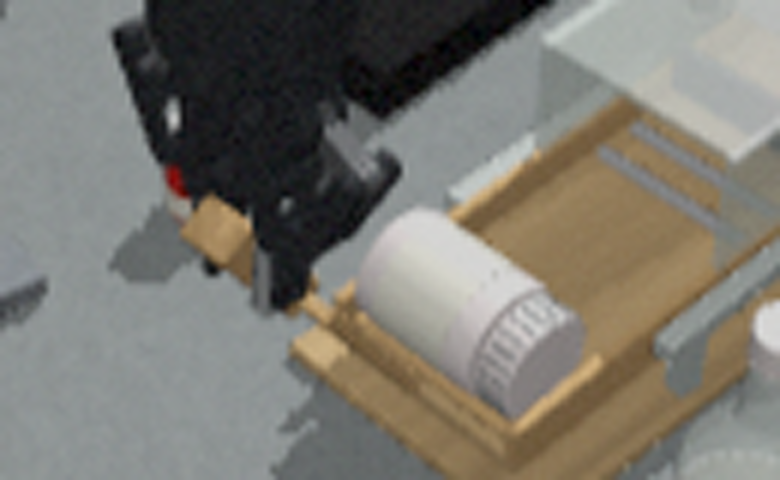

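The picture is too edge-on to show the foot. From the wrist view, its edge is at row 88.5 and 87.5 px wide, which puts it at TCP+(0,75,-104) with a lean of about 33°. Lowering and approaching the jar.

>>> carry_out --targets '[{"dp": [0, 1, 15], "yaw": 0}, {"dp": [0, 1, 27], "yaw": 0}, {"dp": [8, 1, 27], "yaw": 0}, {"dp": [16, 1, 27], "yaw": 0}, {"dp": [22, 1, 27], "yaw": 0}, {"dp": [26, 1, 27], "yaw": 0}, {"dp": [26, 1, 27], "yaw": 0}]' --fingers -1 --grip_force 120

```text
clock: 6.35
eef_pos: [567.2, -217.4, 152.6]
tcp_rot: [3.141, 0.0, 1.573]
contact_force: [-0.4, 0.6, -0.9]
opening: 0.284
grasp_force: 117.6
```

```bash
python3 - <<'E'
from h import *
s=r.sense();print(s['eef_pos'],s['contact_force'],s['wrist_torque'])
w=r.grab_frame('wrist')[:,:,::-1]
cv2.imwrite('pics/w4.png',w[:300,120:520]*1)
E
```

```text
[ 567.22174613 -217.43820488  152.56276683] [-0.42543672  0.57414412 -0.87317891] [-0.00869154  0.03428553  0.01225381]
```

View pics/w4.png

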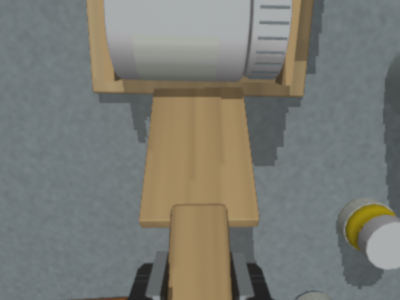

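Paddle foot sits just over the low end, centred between the side walls (about row 88). Pushing now.

>>> carry_out --targets '[{"dp": [3, 0, 0], "yaw": 0}, {"dp": [6, 0, 0], "yaw": 0}, {"dp": [9, 0, 0], "yaw": 0}, {"dp": [12, 0, 0], "yaw": 0}, {"dp": [15, 0, 0], "yaw": 0}, {"dp": [18, 0, 0], "yaw": 0}, {"dp": [21, 0, 0], "yaw": 0}, {"dp": [24, 0, 0], "yaw": 0}, {"dp": [27, 0, -0.5], "yaw": 0}, {"dp": [30, 0, -0.5], "yaw": 0}]'

```text
clock: 7.65
eef_pos: [567.0, -187.6, 152.8]
tcp_rot: [3.142, 0.0, 1.572]
contact_force: [-0.0, -0.2, -0.8]
opening: 0.288
grasp_force: 117.7
```

```bash
python3 - <<'E'
from h import *
s=r.sense();print(s['eef_pos'],s['contact_force'],s['wrist_torque'])
w=r.grab_frame('wrist')[:,:,::-1]
cv2.imwrite('pics/w5.png',w[:300,120:520]*1)
E
```

```text
[ 567.04380211 -187.57954679  152.83338385] [-0.03027851 -0.19910259 -0.84974073] [-0.14355676 -0.01634319 -0.0211271 ]
```

View pics/w5.png

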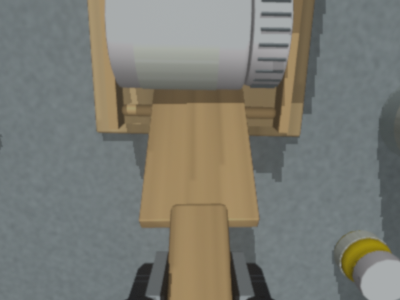

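The jar has left the bar and is square against the blade (edge at row 88). Rolling on.

>>> carry_out --targets '[{"dp": [4, 0, 0], "yaw": 0}, {"dp": [8, 0, 0], "yaw": 0}, {"dp": [12, 0, -0.5], "yaw": 0}, {"dp": [16, 0, -0.5], "yaw": 0}, {"dp": [20, 0, -0.5], "yaw": 0}, {"dp": [24, 0, -1], "yaw": 0}, {"dp": [28, 0, -1], "yaw": 0}, {"dp": [32, 0, -1], "yaw": 0}, {"dp": [36, 0, -1.5], "yaw": 0}, {"dp": [40, 0, -1.5], "yaw": 0}, {"dp": [44, 0, -2], "yaw": 0}, {"dp": [48, 0, -2], "yaw": 0}]'

```text
clock: 9.2
eef_pos: [567.0, -139.5, 154.8]
tcp_rot: [3.141, 0.0, 1.572]
contact_force: [0.3, -0.2, -0.8]
opening: 0.286
grasp_force: 117.8
```

>>> carry_out --targets '[{"dp": [4, 0, 0], "yaw": 0}, {"dp": [8, 0, 0], "yaw": 0}, {"dp": [12, 0, -0.5], "yaw": 0}, {"dp": [16, 0, -0.5], "yaw": 0}, {"dp": [20, 0, -0.5], "yaw": 0}, {"dp": [24, 0, -1], "yaw": 0}, {"dp": [28, 0, -1], "yaw": 0}, {"dp": [32, 0, -1], "yaw": 0}, {"dp": [36, 0, -1.5], "yaw": 0}, {"dp": [40, 0, -1.5], "yaw": 0}, {"dp": [42, 0, -2], "yaw": 0}, {"dp": [42, 0, -2], "yaw": 0}]'

```text
clock: 10.7
eef_pos: [566.9, -97.6, 156.8]
tcp_rot: [-3.142, -0.0, 1.572]
contact_force: [-0.3, 0.7, -1.5]
opening: 0.288
grasp_force: 117.8
```

```bash
python3 - <<'E'
from h import *
s=r.sense();print(s['eef_pos'],s['contact_force'],s['wrist_torque'])
f=lambda a,k:cv2.resize(a,None,fx=k,fy=k,interpolation=cv2.INTER_CUBIC)
w=r.grab_frame('wrist')[:,:,::-1]; t=r.grab_frame('top')[:,:,::-1];sc=r.grab_frame('scene')[:,:,::-1]
im=np.zeros((600,800,3),np.uint8); im[:300,:400]=w[:300,120:520]; im[:240,400:800]=f(t[150:210,230:330],4);im[305:595,:480]=f(sc[150:247,320:480],3)[:290]
cv2.imwrite('pics/c6.png',im)
E
```

```text
[566.89581565 -97.57770488 156.80482605] [-0.26017106  0.65104891 -1.45211389] [-0.1001298   0.02305057 -0.01666858]
```

View pics/c6.png

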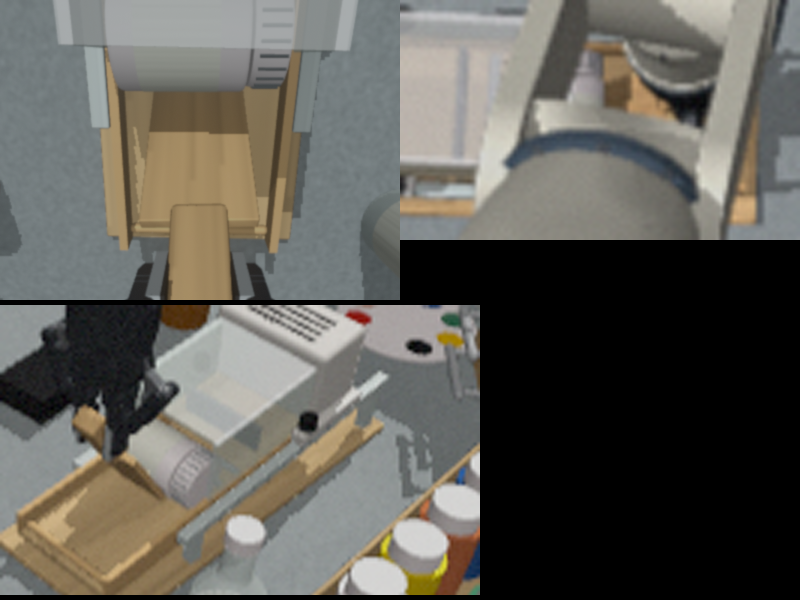

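Jar is nearly square on the blade and half under the guard, with the entry edge at row 48 (y≈-4). I expect roller contact in about 22 mm and the seat at about 51 mm.

>>> carry_out --targets '[{"dp": [3, 0, 0], "yaw": 0}, {"dp": [6, 0, 0], "yaw": 0}, {"dp": [9, 0, -0.5], "yaw": 0}, {"dp": [12, 0, -0.5], "yaw": 0}, {"dp": [15, 0, -1], "yaw": 0}, {"dp": [18, 0, -1], "yaw": 0}, {"dp": [20, 0, -1], "yaw": 0}, {"dp": [20, 0, -1], "yaw": 0}]'

```text
clock: 11.85
eef_pos: [566.8, -77.7, 157.7]
tcp_rot: [-3.141, 0.0, 1.572]
contact_force: [-0.4, -1.2, -1.2]
opening: 0.288
grasp_force: 117.8
```

>>> carry_out --targets '[{"dp": [1.5, 0, 0], "yaw": 0}, {"dp": [3, 0, 0], "yaw": 0}, {"dp": [4, 0, 0], "yaw": 0}]'

```text
clock: 12.22
eef_pos: [566.9, -74.0, 157.8]
tcp_rot: [3.141, 0.0, 1.572]
contact_force: [-0.7, -2.8, -1.4]
opening: 0.287
grasp_force: 118.0
```

>>> carry_out --targets '[{"dp": [1.5, 0, 0], "yaw": 0}, {"dp": [3, 0, 0], "yaw": 0}, {"dp": [4, 0, 0], "yaw": 0}]'

```text
clock: 12.6
eef_pos: [566.8, -69.6, 157.8]
tcp_rot: [-3.142, -0.0, 1.572]
contact_force: [0.1, -2.1, -1.6]
opening: 0.285
grasp_force: 118.0
```

>>> carry_out --targets '[{"dp": [1.5, 0, 0], "yaw": 0}, {"dp": [3, 0, 0], "yaw": 0}, {"dp": [4, 0, 0], "yaw": 0}]'

```text
clock: 12.98
eef_pos: [566.8, -65.6, 157.8]
tcp_rot: [-3.142, -0.0, 1.572]
contact_force: [0.0, -1.3, -1.1]
opening: 0.284
grasp_force: 117.9
```

>>> carry_out --targets '[{"dp": [1, 0, 0], "yaw": 0}, {"dp": [2, 0, 0], "yaw": 0}, {"dp": [3, 0, 0], "yaw": 0}]'

```text
clock: 13.35
eef_pos: [566.8, -62.7, 157.8]
tcp_rot: [-3.142, -0.0, 1.572]
contact_force: [0.2, -1.0, -1.0]
opening: 0.285
grasp_force: 117.9
```

>>> carry_out --targets '[{"dp": [1, 0, 0], "yaw": 0}, {"dp": [2, 0, 0], "yaw": 0}, {"dp": [3, 0, 0], "yaw": 0}]'

```text
clock: 13.72
eef_pos: [566.8, -59.7, 157.8]
tcp_rot: [3.142, -0.0, 1.572]
contact_force: [0.8, -0.6, -1.3]
opening: 0.286
grasp_force: 117.9
```

>>> carry_out --targets '[{"dp": [1, 0, 0], "yaw": 0}, {"dp": [2, 0, 0], "yaw": 0}, {"dp": [3, 0, 0], "yaw": 0}]'

```text
clock: 14.1
eef_pos: [566.8, -56.6, 157.8]
tcp_rot: [-3.142, -0.0, 1.572]
contact_force: [-0.0, 0.0, -1.4]
opening: 0.287
grasp_force: 117.9
```

```bash
cat >e.py <<'E'
from h import *
s=r.sense();print(s['eef_pos'].round(1),s['contact_force'].round(2),s['wrist_torque'].round(3))
w=r.grab_frame('wrist');h=cv2.cvtColor(w,cv2.COLOR_RGB2HSV).astype(int)
for x in(255,320,365): print(x,[(y,h[y,x,1],h[y,x,2]) for y in range(66,112,3)])
E
python3 e.py; python3 - <<'E'
import cv2
w=cv2.imread('pics/c6.png');h=cv2.cvtColor(w,cv2.COLOR_BGR2HSV).astype(int)
print([(y,h[y,200,1],h[y,200,2]) for y in range(66,112,3)])
E
```

```text
[566.8 -56.6 157.8] [-0.05  0.03 -1.42] [-0.077 -0.019 -0.038]
255 [(66, np.int64(6), np.int64(158)), (69, np.int64(6), np.int64(157)), (72, np.int64(5), np.int64(156)), (75, np.int64(7), np.int64(156)), (78, np.int64(5), np.int64(154)), (81, np.int64(7), np.int64(153)), (84, np.int64(7), np.int64(152)), (87, np.int64(7), np.int64(151)), (90, np.int64(5), np.int64(149)), (93, np.int64(5), np.int64(147)), (96, np.int64(5), np.int64(145)), (99, np.int64(10), np.int64(148)), (102, np.int64(10), np.int64(148)), (105, np.int64(10), np.int64(148)), (108, np.int64(12), np.int64(148)), (111, np.int64(10), np.int64(148))]
320 [(66, np.int64(5), np.int64(157)), (69, np.int64(6), np.int64(157)), (72, np.int64(6), np.int64(157)), (75, np.int64(7), np.int64(156)), (78, np.int64(7), np.int64(155)), (81, np.int64(7), np.int64(154)), (84, np.int64(5), np.int64(152)), (87, np.int64(7), np.int64(152)), (90, np.int64(7), np.int64(151)), (93, np.int64(7), np.int64(148)), (96, np.int64(5), np.int64(146)), (99, np.int64(11), np.int64(145)), (102, np.int64(12), np.int64(145)), (105, np.int64(11), np.int64(
[... 506 characters left out ...]
64(14), np.int64(151)), (105, np.int64(12), np.int64(150)), (108, np.int64(10), np.int64(146)), (111, np.int64(12), np.int64(147))]
[(66, np.int64(11), np.int64(138)), (69, np.int64(13), np.int64(134)), (72, np.int64(12), np.int64(130)), (75, np.int64(14), np.int64(129)), (78, np.int64(15), np.int64(122)), (81, np.int64(15), np.int64(116)), (84, np.int64(14), np.int64(111)), (87, np.int64(15), np.int64(101)), (90, np.int64(19), np.int64(94)), (93, np.int64(95), np.int64(102)), (96, np.int64(99), np.int64(103)), (99, np.int64(101), np.int64(104)), (102, np.int64(102), np.int64(103)), (105, np.int64(103), np.int64(104)), (108, np.int64(105), np.int64(104)), (111, np.int64(106), np.int64(103))]
```

>>> carry_out --targets '[{"dp": [1, 0, 0], "yaw": 0}, {"dp": [2, 0, 0], "yaw": 0}, {"dp": [2, 0, 0], "yaw": 0}]'

```text
clock: 14.52
eef_pos: [566.8, -54.7, 157.8]
tcp_rot: [-3.142, -0.0, 1.572]
contact_force: [-0.2, -0.8, -1.0]
opening: 0.289
grasp_force: 117.8
```

```bash
cat >e.py <<'E'
from h import *
s=r.sense();print(s['eef_pos'].round(1),s['contact_force'].round(2),s['wrist_torque'].round(3))
w=r.grab_frame('wrist');h=cv2.cvtColor(w,cv2.COLOR_RGB2HSV).astype(int)
cv2.imwrite('pics/e%d.png'%(s['clock']*100),w[:,:,::-1])
for x in(255,300,320,340,365): 
    c=h[50:130,x-2:x+3,1].mean(1); print(x,[int(v) for v in c[::2]])
E
python3 e.py
```

```text
[566.8 -54.7 157.8] [-0.21 -0.77 -0.98] [-0.02   0.056 -0.027]
255 [6, 7, 6, 6, 6, 5, 6, 5, 6, 6, 5, 6, 7, 4, 10, 10, 11, 10, 10, 11, 11, 10, 10, 10, 10, 11, 11, 10, 11, 11, 10, 10, 10, 10, 11, 10, 11, 12, 11, 12]
300 [7, 6, 6, 6, 7, 6, 7, 6, 6, 7, 6, 6, 6, 5, 7, 10, 10, 11, 10, 11, 11, 11, 11, 11, 11, 10, 10, 10, 11, 11, 11, 11, 10, 11, 11, 11, 11, 11, 11, 11]
320 [6, 6, 6, 6, 6, 6, 7, 6, 6, 7, 6, 6, 7, 5, 7, 10, 10, 10, 11, 11, 11, 11, 11, 10, 11, 11, 11, 11, 11, 11, 11, 11, 11, 11, 11, 11, 11, 11, 11, 11]
340 [6, 5, 7, 6, 6, 5, 5, 6, 6, 5, 5, 6, 5, 3, 9, 10, 10, 10, 10, 9, 10, 10, 11, 10, 10, 10, 10, 10, 10, 10, 9, 9, 11, 9, 10, 9, 9, 10, 10, 11]
365 [5, 5, 6, 5, 6, 6, 7, 6, 6, 6, 5, 6, 8, 11, 12, 13, 13, 12, 13, 12, 13, 12, 12, 12, 12, 12, 13, 12, 12, 12, 12, 12, 12, 11, 11, 12, 11, 11, 11, 11]
```

```bash
python3 - <<'E'
from h import *
c=r.get_calibration('wrist')
def jy(row,z,c):
    o,d=ray('wrist',(320,row),c); n=np.array([-d[2],d[1]]);n/=np.linalg.norm(n)  # yz-plane normal
    # centre at 30mm from line on +y side
    y0=o[1]+d[1]*(z-o[2])/d[2]; return y0+30/abs(n[0])
print('now jar y',jy(77,77,c), 'edge at 120z', plane('wrist',(320,48),138,c))
w=cv2.imread('pics/e1452.png') if __import__('os').path.exists('pics/e1452.png') else cv2.imread(__import__('glob').glob('pics/e1*.png')[0])
g=cv2.cvtColor(w,cv2.COLOR_BGR2GRAY)
# guard entry edge: scan upper rows and outside-blade columns
print([int(v) for v in g[60:200:3,258:264].mean(1)])
h=cv2.cvtColor(w,cv2.COLOR_BGR2HSV)
print([int(v) for v in h[60:200:3,258:264,1].mean(1)])
E
```

```text
now jar y 58.566166850955916 edge at 120z [567.24287804  38.55899461 138.        ]
[152, 150, 150, 148, 146, 144, 148, 149, 149, 149, 149, 149, 149, 149, 149, 149, 148, 148, 148, 149, 148, 148, 149, 149, 149, 149, 149, 149, 148, 149, 143, 108, 107, 107, 107, 107, 106, 106, 106, 108, 106, 111, 120, 120, 127, 128, 124]
[7, 6, 6, 6, 6, 6, 10, 13, 12, 12, 12, 13, 13, 13, 13, 13, 13, 13, 12, 12, 12, 13, 13, 13, 14, 13, 13, 13, 14, 14, 19, 86, 88, 87, 88, 88, 90, 91, 90, 91, 92, 93, 92, 93, 93, 94, 95]
```

Between the last two looks the jar's edge jumped from row 97 to 77. It dropped in, and now measures y≈58.5 against an expected seat of 56–58. I'll nudge lightly to confirm it's seated against the stop.

>>> carry_out --targets '[{"dp": [1.5, 0, 0], "yaw": 0}, {"dp": [3, 0, 0], "yaw": 0}, {"dp": [4.5, 0, 0], "yaw": 0}, {"dp": [5, 0, 0], "yaw": 0}]'

```text
clock: 15.08
eef_pos: [566.8, -49.6, 157.8]
tcp_rot: [3.142, -0.0, 1.572]
contact_force: [0.3, -0.1, -0.2]
opening: 0.283
grasp_force: 117.8
```

>>> carry_out --targets '[{"dp": [1, 0, 0], "yaw": 0}, {"dp": [1.5, 0, 0], "yaw": 0}]'

```text
clock: 15.32
eef_pos: [566.8, -48.2, 157.8]
tcp_rot: [3.142, 0.0, 1.572]
contact_force: [1.0, 0.3, -0.6]
opening: 0.289
grasp_force: 117.8
```

>>> carry_out --targets '[{"dp": [0.5, 0, 0], "yaw": 0}, {"dp": [1, 0, 0], "yaw": 0}]'

```text
clock: 15.58
eef_pos: [566.8, -47.3, 157.8]
tcp_rot: [3.142, 0.0, 1.572]
contact_force: [-0.1, 0.2, -1.4]
opening: 0.284
grasp_force: 117.8
```

>>> carry_out --targets '[{"dp": [0.7, 0, 0], "yaw": 0}, {"dp": [1.5, 0, 0], "yaw": 0}]'

```text
clock: 15.82
eef_pos: [566.8, -45.9, 157.8]
tcp_rot: [-3.142, 0.0, 1.572]
contact_force: [0.3, -1.1, -0.7]
opening: 0.287
grasp_force: 117.9
```

>>> carry_out --targets '[{"dp": [0.5, 0, 0], "yaw": 0}, {"dp": [1, 0, 0], "yaw": 0}]'

```text
clock: 16.08
eef_pos: [566.9, -44.9, 157.8]
tcp_rot: [3.141, 0.0, 1.572]
contact_force: [-0.1, -1.5, -1.8]
opening: 0.285
grasp_force: 117.9
```

```bash
python3 e.py
```

```text
[566.9 -44.9 157.8] [-0.06 -1.45 -1.77] [-0.548 -0.021 -0.016]
255 [5, 6, 7, 6, 7, 7, 7, 6, 6, 7, 6, 7, 5, 6, 5, 6, 6, 6, 6, 6, 6, 7, 7, 4, 9, 10, 10, 10, 10, 10, 10, 10, 10, 11, 10, 10, 11, 11, 11, 10]
300 [6, 6, 6, 6, 6, 7, 7, 7, 6, 7, 7, 7, 6, 6, 5, 5, 7, 5, 7, 6, 7, 6, 5, 4, 9, 11, 10, 10, 10, 11, 10, 10, 10, 10, 11, 11, 11, 10, 11, 11]
320 [6, 6, 6, 5, 6, 5, 6, 6, 6, 6, 6, 7, 6, 6, 6, 5, 7, 6, 6, 7, 7, 5, 6, 4, 9, 10, 10, 11, 10, 11, 10, 11, 11, 11, 11, 11, 11, 11, 11, 11]
340 [6, 5, 5, 5, 6, 6, 5, 5, 6, 5, 6, 6, 5, 6, 5, 5, 5, 5, 7, 6, 5, 5, 5, 4, 8, 10, 9, 9, 9, 9, 8, 9, 9, 9, 9, 10, 9, 10, 10, 9]
365 [6, 6, 6, 6, 6, 5, 5, 7, 7, 7, 7, 6, 6, 6, 7, 6, 6, 6, 5, 7, 5, 8, 9, 12, 13, 13, 12, 12, 13, 12, 12, 12, 11, 11, 11, 11, 11, 11, 11, 11]
```

Contact is confirmed at the seated position: about 3 N, with a clear moment of -0.55 N m. Backing out straight.

>>> carry_out --targets '[{"dp": [-1, 0, 0], "yaw": 0}, {"dp": [-3, 0, 0], "yaw": 0}, {"dp": [-8, 0, 0], "yaw": 0}, {"dp": [-18, 0, 0], "yaw": 0}, {"dp": [-33, 0, 0], "yaw": 0}, {"dp": [-53, 0, 0], "yaw": 0}, {"dp": [-78, 0, 0], "yaw": 0}, {"dp": [-105, 0, 0], "yaw": 0}, {"dp": [-135, 0, 0], "yaw": 0}, {"dp": [-165, 0, 0], "yaw": 0}, {"dp": [-190, 0, 0], "yaw": 0}, {"dp": [-190, 0, 0], "yaw": 0}]'

```text
clock: 17.62
eef_pos: [566.7, -237.4, 157.7]
tcp_rot: [3.141, 0.0, 1.57]
contact_force: [0.9, 0.7, -0.5]
opening: 0.284
grasp_force: 117.9
```

>>> carry_out --targets '[{"dp": [0, 0, -20], "yaw": 0}, {"dp": [0, 0, -40], "yaw": 0}, {"dp": [0, 0, -60], "yaw": 0}, {"dp": [0, 0, -60], "yaw": 0}, {"dp": [0, 0, -60], "yaw": 0}]'

```text
clock: 18.25
eef_pos: [566.6, -234.5, 217.0]
tcp_rot: [-3.141, -0.0, 1.572]
contact_force: [-0.5, -0.5, 0.5]
opening: 0.285
grasp_force: 117.9
```

```bash
python3 - <<'E'
from h import *
s=r.sense();c=r.get_calibration('wrist');w=r.grab_frame('wrist')
print(s['eef_pos'],s['tcp_rot'],s['contact_force'])
h=cv2.cvtColor(w,cv2.COLOR_RGB2HSV).astype(int)
m=((h[...,0]>8)&(h[...,0]<24)&(h[...,1]>80)&(h[...,2]>90))
for y in (*range(70,125,2),210,220,224,228,232):
    x=np.where(m[y,240:400])[0]+240
    if len(x): print((y,int(x.min()),int(x.max())),end=' ')
cv2.imwrite('pics/w8.png',w[:,:,::-1])
t=r.grab_frame('top');cv2.imwrite('pics/t8.png',t[:,:,::-1])
g=cv2.cvtColor(t,cv2.COLOR_RGB2GRAY);a=cv2.cvtColor(cv2.imread('pics/top0.png'),cv2.COLOR_BGR2GRAY)
print('\n',g[175:182,225:325:2].mean(0).astype(int),'\n',a[175:182,225:325:2].mean(0).astype(int))
E
```

```text
[ 566.60470073 -234.4968463   216.97499913] [-3.14074630e+00 -4.36548849e-04  1.57231613e+00] [-0.54833962 -0.4929232   0.4674159 ]
(70, 240, 399) (72, 280, 399) (74, 376, 399) (88, 303, 361) (90, 274, 362) (92, 274, 362) (94, 274, 362) (96, 274, 362) (98, 273, 362) (100, 273, 363) (102, 273, 363) (104, 273, 363) (106, 273, 363) (108, 272, 364) (110, 272, 364) (112, 272, 364) (114, 272, 364) (116, 272, 365) (118, 271, 365) (120, 271, 365) (122, 271, 366) (124, 271, 366) (210, 261, 377) (220, 260, 377) (224, 261, 376) (228, 290, 347) (232, 290, 348) 
 [167 180 179 179 179 179 179 179 179 172 158 176 185 189 192 196 196 195
 193 186 178 179 178 179 123 112 112 112 112 112 111 111 114 114 113 115
 115 114 117 156 204 205 205 200 139 105 176 199 193 187] 
 [170 182 182 181 182 182 182 182 182 175 162 182 182 177 180 182 181 175
 180 181 182 182 181 181 125 113 113 113 113 113 114 113 115 115 114 116
 132 210 211 211 211 212 211 200 163 129 112 102  95  94]
```

The jar is still between the rollers: centre column about 257 in the top view, where 257.5 is expected. The paddle has not shifted in the grip. Returning to the easel by dead reckoning.

>>> carry_out --targets '[{"dp": [-50, -19, 0], "yaw": -1}, {"dp": [-100, -38, 0], "yaw": -2}, {"dp": [-150, -57, 0], "yaw": -3}, {"dp": [-185, -70, 0], "yaw": -3.5}, {"dp": [-196, -74.5, 0], "yaw": -3.5}, {"dp": [-196, -74.5, 0], "yaw": -3.5}, {"dp": [-196, -74.5, 30], "yaw": -3.5}, {"dp": [-196, -74.5, 60], "yaw": -3.5}, {"dp": [-196, -74.5, 80], "yaw": -3.5}, {"dp": [-196, -74.5, 85], "yaw": -3.5}, {"dp": [-196, -74.5, 85], "yaw": -3.5}]'

```text
clock: 19.73
eef_pos: [493.3, -430.7, 133.1]
tcp_rot: [3.141, 0.0, 1.634]
contact_force: [0.3, -0.2, -0.9]
opening: 0.283
grasp_force: 117.8
```

>>> carry_out --targets '[{"dp": [0, 0, 3], "yaw": 0}, {"dp": [0, 0, 6], "yaw": 0}, {"dp": [0, 0, 8], "yaw": 0}, {"dp": [0, 0, 9], "yaw": 0}, {"dp": [0, 0, 9], "yaw": 0}]'

```text
clock: 20.35
eef_pos: [492.8, -430.9, 123.7]
tcp_rot: [-3.141, -0.0, 1.633]
contact_force: [-0.1, 0.6, -0.2]
opening: 0.283
grasp_force: 117.8
```

```bash
python3 - <<'E'
from h import *
s=r.sense();print(s['eef_pos'],s['tcp_rot'],s['contact_force'],s['wrist_torque'])
E
```

```text
[ 492.79313611 -430.86595896  123.70610402] [-3.14148084e+00 -1.31828673e-04  1.63329571e+00] [-0.09611246  0.60341369 -0.15096695] [-0.00223525  0.04178162 -0.02483716]
```

>>> carry_out --targets '[{"dp": [0, 0, 1], "yaw": 0}, {"dp": [0, 0, 2], "yaw": 0}, {"dp": [0, 0, 2], "yaw": 0}]'

```text
clock: 20.72
eef_pos: [492.8, -430.8, 121.7]
tcp_rot: [-3.141, -0.0, 1.633]
contact_force: [0.6, -0.1, -0.4]
opening: 0.286
grasp_force: 117.8
```

>>> carry_out --targets '[{"dp": [0, 0, 0.7], "yaw": 0}, {"dp": [0, 0, 1.5], "yaw": 0}, {"dp": [0, 0, 1.5], "yaw": 0}]'

```text
clock: 21.1
eef_pos: [493.2, -431.5, 120.9]
tcp_rot: [3.141, 0.001, 1.633]
contact_force: [-0.6, -2.2, 3.9]
opening: 0.286
grasp_force: 118.6
```

Contact matches the state at the original grasp (3.9 N upward, the same pose). Releasing.

>>> carry_out --targets '[{"dp": [0, 0, 0], "yaw": 0}, {"dp": [0, 0, 0], "yaw": 0}, {"dp": [0, 0, 0], "yaw": 0}, {"dp": [0, 0, 0], "yaw": 0}, {"dp": [0, 0, 0], "yaw": 0}, {"dp": [0, 0, 0], "yaw": 0}]' --fingers 1 --grip_force 20

```text
clock: 21.85
eef_pos: [492.9, -430.9, 120.3]
tcp_rot: [3.142, -0.0, 1.633]
contact_force: [-0.1, 0.6, 0.0]
opening: 0.995
grasp_force: 0.0
```

>>> carry_out --targets '[{"dp": [0, 0, -20], "yaw": 0}, {"dp": [0, 0, -70], "yaw": 0}, {"dp": [0, 0, -118], "yaw": 0}, {"dp": [0, 0, -118], "yaw": 0}, {"dp": [0, 0, -118], "yaw": 0}, {"dp": [0, 0, -118], "yaw": 0}]'

```text
clock: 22.6
eef_pos: [492.3, -430.4, 237.3]
tcp_rot: [-3.14, -0.001, 1.633]
contact_force: [-0.7, -0.1, -1.1]
opening: 1.001
grasp_force: 0.0
```

```bash
python3 - <<'E'
from h import *
f=lambda a,k:cv2.resize(a,None,fx=k,fy=k,interpolation=cv2.INTER_CUBIC)
s=r.sense();print(s['eef_pos'],s['contact_force'],s['opening'])
w=r.grab_frame('wrist')[:,:,::-1]; t=r.grab_frame('top')[:,:,::-1];sc=r.grab_frame('scene')[:,:,::-1]
w1=cv2.imread('pics/w1.png'); im=np.zeros((600,800,3),np.uint8)
im[:280,:400]=w[:280,120:520]; im[:280,400:]=w1[:280,120:520]
im[285:585,:300]=f(sc[150:250,320:420],3); im[285:585,310:790]=f(t[145:220,200:320],4)
cv2.imwrite('pics/f.png',im)
E
```

```text
[ 492.29534775 -430.36077928  237.26731364] [-0.70174217 -0.1463253  -1.09495743] 1.0005135541332197
```

View pics/f.png

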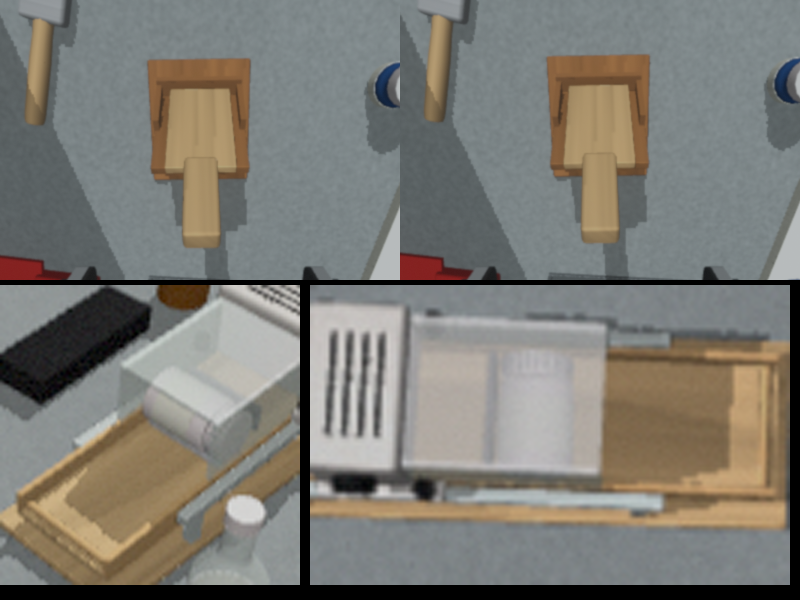

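The paddle lies on the easel exactly as in the first look (both shifted the same 4 px). The jar is under the guard on both rollers (top column ≈256), and the backstop has not moved (≈245). Handing in.

```bash
python3 -c "
from rig import r
print(r.sign_off())"
```

```text
the job is handed in; nothing more can be done
None
```

The job is handed in: the jar sits between the two rollers with the backstop unmoved, I stopped at about 3 N against the seated jar rather than pushing on to the plate, and the paddle is back on its easel.

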